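Take the tube carrier off its hooks and hold it over the code reader

TASK

Lift the tube carrier by its blue handle bar up over the tips of the two hooks of its stand, draw it off them towards the tips' side, and hold it still and level about 40 mm above the glass window of the flat code reader, centred on the window and with its long side along the window's long side (either way round), so that the codes under the tubes can be read. Keep the carrier upright all the way, do not let it bump the reader, and leave everything else on the bench where it is. Finish while still holding it there in the air: do not set it down or let go.

Things in the scene. Friction and masses are not known exactly. Their poses are not given: they have to be found in the camera images.
- carrier_center (a point): centre, half-way up, of the loose tube carrier: white plastic tote 56 (x) x 140 (y, long side) x 162 high (z, up), 0.2 to 0.42 kg, balanced about its centre, with 8 fixed purple-capped tubes (caps end 83 above its underside). Underside 81 below this point, 30 above the bench while hung. A blue handle bar runs along y between its two end plates
- carrier_bar (a point): the centre of the carrier's blue handle bar, 74 above the carrier's centre and 155 above its underside; the bar is 12 wide (along carrier x), 14 high, 130 long between the end plates (along carrier y), straight above the balance point, with 65 of free space between its underside and the tube caps. Same axes as the carrier
- stand: fixed stand: grey base 150 x 150 x 12, two upturned steel hooks 48 either side of the hung bar's centre. Origin on the bench straight under that centre; x points from hook tips to the stand's back, y along the bar, z up. Hook arms reach from posts at x = 85 through the handle to tips at x = -18, at 172 to 178 above the bench (bar rests on 178), tips up to 192: so lift 20 to 50 (at 59 the tube caps hit the arms), then draw off over 50 towards -x
- reader: fixed cream flat-bed code reader, 150 (x) x 220 (y, long side) x 45 high, with a dark-framed glass window in its top. Origin at the centre of its underside, z up
- reader_window (a point): the centre of the reader's glass window, on its upper face, 46 above the bench; the window is 80 (x) x 160 (y, long side). Same axes as the reader
- foam_rack_center (a point): bystander, to be left alone: white foam tube rack, 110 x 200 x 30, about half filled with purple-capped tubes (87 high in all); this point is its centre
- bottle_red_center (a point): bystander, to be left alone: small reagent bottle with red cap, 44 across, 100 high; this point is its centre
- swab_box_center (a point): bystander, to be left alone: small green and white carton of swabs, 50 x 70 x 25; this point is its centre
- mouse_center (a point): bystander, to be left alone: black computer mouse, 105 x 60 x 22; this point is its centre
- marker_center (a point): bystander, to be left alone: black marker pen with blue cap, 120 x 12 x 12, lying down; this point is its centre
Things that resemble listed ones, but are neither listed nor needed, are in the scene too. Leave any green or red look-alike of the part that bears carrier_center alone.

How it is judged:
On the way:
1. the carrier is lifted off both hooks, held by the gripper alone (z of carrier_center in the frame of stand above 0.126 m and contact force between carrier and the fingers above 0.5 N and contact force between carrier and stand below 0.1 N and contact force between carrier and reader below 0.1 N), for 0.2 s.
At the end, for the whole second after the job is handed in: The gripper holds the carrier in the air, touching neither stand nor reader: its centre within 20 mm (horizontally) of the window's centre, its underside 20 to 60 mm above the glass, tilted less than 0.12 rad, its long side within 0.17 rad of the window's long side, at rest (contact force between carrier and the fingers above 0.5 N and contact force between carrier and stand below 0.1 N and contact force between carrier and reader below 0.1 N and horizontal distance between carrier_center and reader_window below 0.02 m and z of carrier_center in the frame of reader_window between 0.101 and 0.141 m and angle between carrier_center's own z axis and vertical below 0.12 rad and angle between the y axis of carrier_center and the y axis of reader_window, either way round below 0.17 rad and linear speed of carrier below 0.02 m/s and angular speed of carrier below 0.15 rad/s); the arm keeps its last pose, push and grip.
It fails at once if the carrier is tipped by more than 0.4 rad (angle between carrier_center's own z axis and vertical above 0.4 rad).
It fails at once if the carrier bumps the reader (over 3 N) (contact force between carrier and reader above 3 N).
It fails at once if another thing on the bench is moved by more than 25 mm (distance of any of foam_rack_center, bottle_red_center, swab_box_center, mouse_center, marker_center from where it was at the start of the episode above 0.025 m).
It also fails if it takes over 45 s, if anything falls off the work surface, if the arm or the gripper's body presses on something with over 40 N, if the wrist force passes 120 N, or if a joint passes its speed limit or range.

ROBOT

A 6-joint arm with a two-finger parallel gripper is mounted at the origin on the work surface. World frame = base frame: x ahead of the robot, y to its left, z up, the work surface at z = 0. Lengths are in m, angles in rad, forces in N, time in s.
With the tool pointing down it reaches from about 0.4 to 0.825 m from the base axis. Payload 7 kg.
Tool frame: the origin (TCP) lies at the very end of the fingers, on their centre line; the grasp point (between the pads) lies 19 mm behind it; x points along the fingers, z is the direction in which the jaws open and shut, and the axes are right-handed (so a half turn about x gives the same grasp; the last joint's range is limited). The gripper opens to 88 mm and grips with 3 to 60 N. Pads are 19 mm wide; open, the fingers measure 130 mm over their backs; the gripper's body (78 mm by 193 mm) begins 47 mm behind the grasp point.
Start: joints at [1.402, 0.359, 0.012, 0, -1.224, -0.288], TCP at [0.298, 0.606, 0.227] pointing down, gripper open.
Joint ranges: [-3.07, 3.07], [-1.43, 2.12], [-1.02, 1.25], [-3.03, 1.67], [-3.05, -0], [-3.03, 3.03]. Speed limits (rad/s): [2.39, 2.39, 3.01, 3.14, 3.14, 3.14].

INTERFACE

Orientations are given as a unit quaternion [w, x, y, z].
In Python, from station import state, camera, get_calibration, job_done gives the robot as it stands.
- The arm moves only by the tool carry_out, never from a script. Its argument "commands" is a list that holds one entry, the list of rows, each a list of 4 numbers: the shift along the tool's x, y, z in cm, then the turn about the tool's x in rad. In form: [[[dx, dy, dz, spin], ...]]. A call has exactly 5 rows; each row is the pose to reach, as a shift and turn from the pose commanded when the call began, along the tool's axes at that moment; what a row does not reach only later rows make up. A row lasts 1/10 s, in which the tool goes at most 50 mm and 8.59 degrees, less where a joint would pass 70% of its speed; a pose out of reach is approached as far as the arm can. A call with a gripper value outside its range is refused whole. "grip" is the gripper's target within -1 to 1 (shut at 1, half-way at 0, fully open at -1), set as the call begins (left out, the last holds). The fingers move at their own pace and stop on an object; "newtons" is the grip in N (left out, the last holds). Time passes only in rows, so rows that repeat a pose let the fingers close, or fill a call up. It gives the time, the measured TCP pose, the force and the opening at its end, in the units of the state.
- state(): the state, without advancing time (a new reading comes with each control period).
- camera(name): name is "scene" or "top" or "wrist"; returns the picture (420x560x3 uint8, red, green, blue); there is no depth.
- get_calibration(name): a dict with "fx", "fy", "cx", "cy" (pixels), "dist" ([k1, k2, p1, p2, k3] as OpenCV has them; the pictures are not rectified), "pose" (4x4, takes a point from camera to world coordinates). Camera axes: x right, y down, z forward; pixel columns grow to the right and rows downward; lengths in m; the calibration is good to about 2 mm. A picture is of the moment at which its call begins: read the wrist's pose just before it. get_calibration takes no time and is no camera call; for the wrist camera it gives the pose at the moment of the call.
- job_done(): hands the job in, once; it reports no verdict.
The state is a dict: "clock": time; "joint_positions": joint angles; "dq": joint speeds; "joint_efforts": joint torques, N m; "position": TCP position; "eef_rot": TCP orientation; "ft_force": force on the tool from outside, world axes, zero at the start; "ft_torque": the same for the moment, N m; "gripper_width": opening from 0.0 (shut) to 1.0 (fully open).
Only numpy, scipy, OpenCV 4.12 (cv2) and the standard library are available. Lean on these libraries where they do the work, as an engineer would, in place of code of your own. Each camera call takes 0.05 s, during which the arm holds its last target.

## Working session

There is one attempt and no reset: what is moved stays moved. The work goes in short steps, Python scripts to look and compute and a tool call to move; the robot and the scene stay as the last step left them, time stands still between calls to the robot, and variables do not carry over. Pictures are saved under pics/ and viewed, and the job is handed in when it is done.

Besides the shell and the picture viewer there is one more tool, called after "Call:" as name(argument=value, ...) on one line, values as JSON. carry_out: Moves the arm, as the interface text tells. Its arguments: {"type":"object","properties":{"commands":{"type":"array"},"grip":{"type":"number"},"newtons":{"type":"number"}},"required":["commands"]}

```bash
mkdir -p pics; ls; python3 - <<'E'
from station import *
import cv2,json
print(state())
for n in ["scene","top","wrist"]:
    c=get_calibration(n);print(n,c)
    cv2.imwrite(f"pics/{n}0.png",camera(n)[:,:,::-1])
E
```

```text
pics
{'clock': 0.0, 'joint_positions': array([ 1.40208654e+00,  3.59385307e-01,  1.10892259e-02, -3.66832577e-04,
       -1.22409641e+00, -2.88089613e-01]), 'dq': array([ 1.37635403e-04,  2.06800688e-04, -2.25376468e-04,  1.12802633e-03,
        7.05803917e-04,  6.36506493e-05]), 'joint_efforts': array([-5.39185075e-04, -5.82718170e+01,  2.93048036e+01,  6.99754804e+00,
        7.03870930e-03, -1.48589302e-04]), 'position': array([0.29753909, 0.60535275, 0.22563392]), 'eef_rot': array([-0.37410904, -0.59978193, -0.37342663,  0.60071342]), 'ft_force': array([-0.47188289,  0.07549627, -0.09696345]), 'ft_torque': array([0.05295458, 0.00059575, 0.03594481]), 'gripper_width': 0.9978392036001211}
scene {'fx': 399.2183934315024, 'fy': 399.2183934315024, 'cx': 274.4266581224716, 'cy': 204.4390901793907, 'dist': array([-0.04186852,  0.        ,  0.        ,  0.        ,  0.        ]), 'pose': array([[-0.28764045,  0.80274789, -0.52235888,  1.18013116],
       [ 0.95762617,  0.24941548, -0.14402793,  0.22967765],
       [ 0.01466627, -0.54165279, -0.84047436,  1.13950112],
       [ 0.        ,
[... 321 characters left out ...]
.04388133,  0.01753875,  0.02238165],
       [-0.00732975, -0.22278107, -0.97484095,  1.80812273],
       [ 0.        ,  0.        ,  0.        ,  1.        ]])}
wrist {'fx': 368.2328859165471, 'fy': 368.2328859165471, 'cx': 275.7614258863501, 'cy': 211.7782609113184, 'dist': array([-0.06080667,  0.        ,  0.        ,  0.        ,  0.        ]), 'pose': array([[-4.41179294e-01, -8.61121008e-01, -2.52648846e-01,
         3.65852385e-01],
       [-8.97418807e-01,  4.23510752e-01,  1.23604724e-01,
         5.72984273e-01],
       [ 5.60878263e-04,  2.81263671e-01, -9.59630362e-01,
         3.84916272e-01],
       [ 0.00000000e+00,  0.00000000e+00,  0.00000000e+00,
         1.00000000e+00]])}
```

View pics/scene0.png

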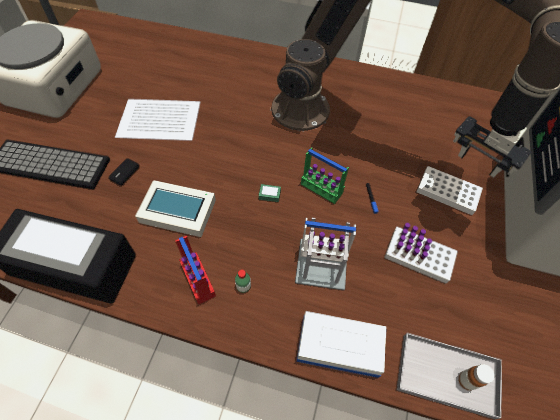

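View pics/top0.png

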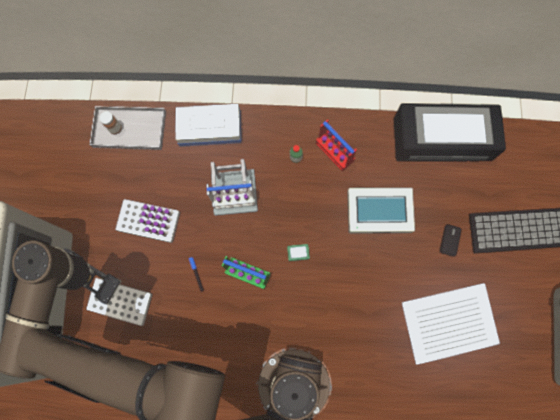

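View pics/wrist0.png

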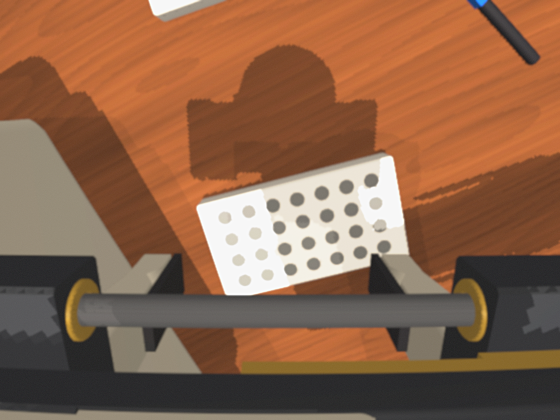

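The top view shows the white carrier on its stand near (232,188), the reader near (381,209), and the red and green look-alikes at (336,147) and (247,271). I'll enlarge crops to measure them.

```bash
python3 - <<'E'
import cv2
t=cv2.imread("pics/top0.png");s=cv2.imread("pics/scene0.png")
def crop(im,x,y,w,h,k,n): cv2.imwrite(n,cv2.resize(im[y:y+h,x:x+w],None,fx=k,fy=k,interpolation=cv2.INTER_CUBIC))
crop(t,190,145,80,80,7,"pics/tc.png")
crop(s,280,200,90,90,6,"pics/sc.png")
crop(t,340,175,85,70,8,"pics/tr.png")
crop(s,130,170,95,75,7,"pics/sr.png")
E
```

```text
(no output)
```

View pics/tc.png

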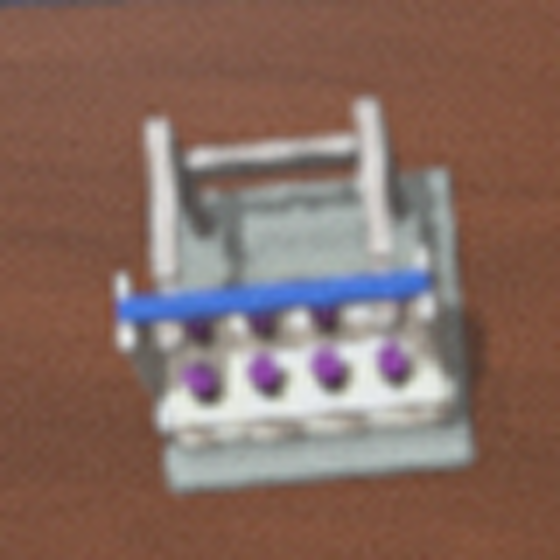

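View pics/sc.png

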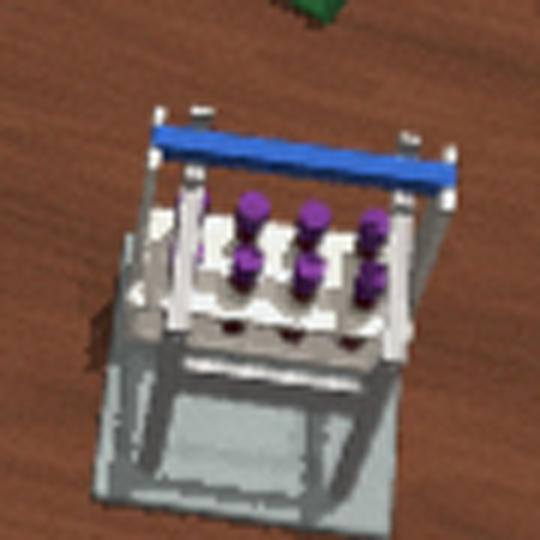

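View pics/tr.png

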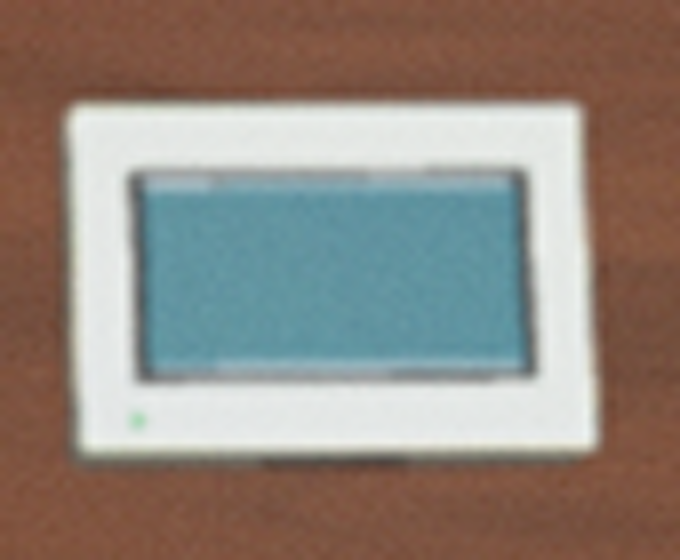

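View pics/sr.png

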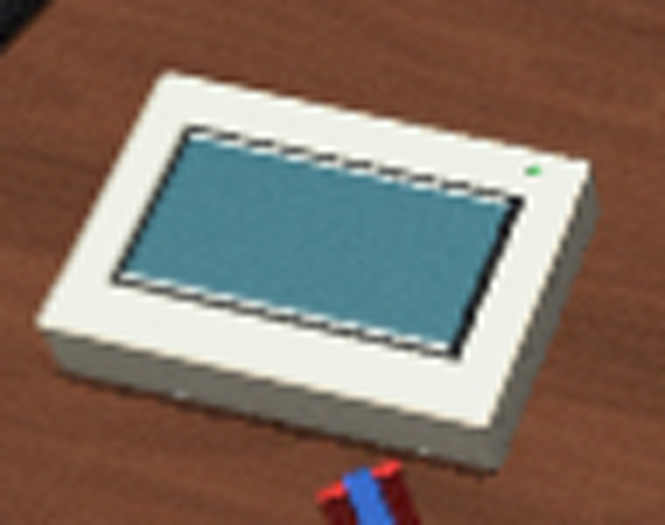

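```bash
cat > h.py <<'E'
import numpy as np,cv2
from station import *
def ray(n,px,c=None):
    c=c or get_calibration(n);K=np.array([[c['fx'],0,c['cx']],[0,c['fy'],c['cy']],[0,0,1]])
    u=cv2.undistortPoints(np.array(px,float).reshape(-1,1,2),K,c['dist']).reshape(-1,2)
    P=c['pose'];return P[:3,3],np.c_[u,np.ones(len(u))]@P[:3,:3].T
def onplane(n,px,z,c=None):
    o,d=ray(n,px,c);return o+d*((z-o[2])/d[:,2])[:,None]
def proj(n,X,c=None):
    c=c or get_calibration(n);K=np.array([[c['fx'],0,c['cx']],[0,c['fy'],c['cy']],[0,0,1]])
    Ti=np.linalg.inv(c['pose']);r,_=cv2.Rodrigues(Ti[:3,:3])
    return cv2.projectPoints(np.array(X,float).reshape(-1,1,3),r,Ti[:3,3],K,c['dist'])[0].reshape(-1,2)
def un(p,x,y,k): return (np.array(p,float)+.5)/k-.5+[x,y]
E
python3 - <<'E'
from h import *
np.set_printoptions(precision=4,suppress=True)
def rep(nm,p):
    print(nm,p.tolist() and p.round(4).tolist(),'mean',p.mean(0).round(4))
b=onplane("top",un([(119,309),(433,285)],190,145,7),.190);rep("bar top",b);d=b[1]-b[0];print(np.linalg.norm(d),np.arctan2(d[1],d[0]))
b=onplane("scene",un([(155,138),(455,176)],280,200,6),.188);rep("bar scene",b);d=b[1]-b[0];print(np.linalg.norm(d),np.arctan2(d[1],d[0]))
s=onplane("top",un([(445,170),(472,462),(170,490)],190,145,7),.012);rep("stand",s);print((s[0]+s[2])/2)
s=onplane("scene",un([(388,537),(92,500)],280,200,6),.012);rep("stand back scene",s)
for n,p,o in (("top",[(130,172),(523,170),(535,377),(142,379)],(340,175,8)),("scene",[(186,128),(522,200),(457,357),(115,282)],(130,170,7))):
    w=onplane(n,un(p,*o),.046);rep("win "+n,w)
    for i in range(4):
        d=w[(i+1)%4]-w[i];print(np.linalg.norm(d),np.arctan2(d[1],d[0]))
for n,p,o in (("top",[(70,105),(580,103),(600,452),(80,452)],(340,175,8)),("scene",[(168,72),(592,162),(490,427),(38,322)],(130,170,7))):
    w=onplane(n,un(p,*o),.045);rep("reader "+n,w)
from scipy.spatial.transform import Rotation as R
q=state()['eef_rot'];print(R.from_quat(np.r_[q[1:],q[0]]).as_matrix())
E
```

```text
bar top [[0.5996, 0.302, 0.19], [0.6168, 0.1622, 0.19]] mean [0.6082 0.2321 0.19  ]
0.14087402093383317 -1.4485093375958649
bar scene [[0.6204, 0.1654, 0.188], [0.5993, 0.3017, 0.188]] mean [0.6099 0.2336 0.188 ]
0.1379084980535341 1.7243978605222514
stand [[0.7225, 0.1753, 0.012], [0.5745, 0.153, 0.012], [0.5538, 0.3003, 0.012]] mean [0.6169 0.2095 0.012 ]
[0.6381 0.2378 0.012 ]
stand back scene [[0.7045, 0.3208, 0.012], [0.7285, 0.1753, 0.012]] mean [0.7165 0.248  0.012 ]
win top [[0.6325, -0.1804, 0.046], [0.6411, -0.3484, 0.046], [0.5516, -0.3534, 0.046], [0.5436, -0.1871, 0.046]] mean [ 0.5922 -0.2673  0.046 ]
0.16823243015103623 -1.5198753748364853
0.08955988036211457 -3.0864826224409394
0.1664772960499839 1.6190189977554263
0.08913536751191795 0.07482970512693309
win scene [[0.5547, -0.3545, 0.046], [0.5455, -0.1854, 0.046], [0.6337, -0.1812, 0.046], [0.6434, -0.3475, 0.046]] mean [ 0.5943 -0.2671  0.046 ]
0.16928746868427866 1.625321152773465
0.08828781385888938 0.04797747645250337
0.1666311415953171 -1.5123147650473416
0.08896954273606333 -3.0636915827159963
reader top [[0.6609, -0.1545, 0.045], [0.672, -0.3735, 0.045], [0.5209, -0.3813, 0.045], [0.5117, -0.1619, 0.045]] mean [ 0.5914 -0.2678  0.045 ]
reader scene [[0.5265, -0.378, 0.045], [0.5149, -0.1623, 0.045], [0.6624, -0.1534, 0.045], [0.673, -0.372, 0.045]] mean [ 0.5942 -0.2664  0.045 ]
[[-0.0004  0.8974 -0.4412]
 [-0.0011 -0.4412 -0.8974]
 [-1.      0.0001  0.0012]]
```

```bash
python3 - <<'E'
from h import *
t=cv2.imread("pics/top0.png");s=cv2.imread("pics/scene0.png")
for n,im in (("top",t),("scene",s)):
    im=cv2.resize(im,None,fx=1.4,fy=1.4)
    for x in np.arange(.3,.81,.1):
        for y in np.arange(-.4,.61,.1):
            p=proj(n,[[x,y,0.0]])[0]*1.4
            cv2.circle(im,(int(p[0]),int(p[1])),2,(0,255,255),-1)
            if abs(round(y*10)%2)<.1: cv2.putText(im,f"{x:.1f},{y:.1f}",(int(p[0])+3,int(p[1])),0,.3,(255,255,255),1)
    cv2.imwrite(f"pics/grid_{n}.png",im)
E
```

```text
(no output)
```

View pics/grid_scene.png

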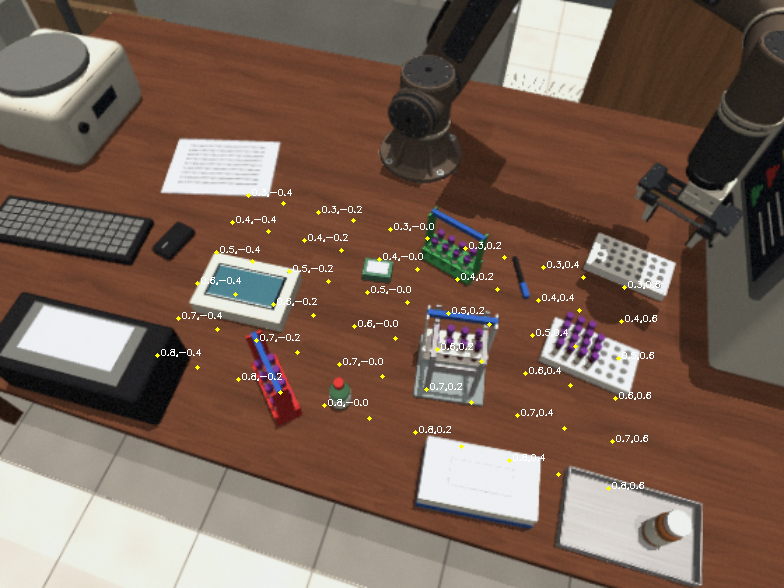

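View pics/grid_top.png

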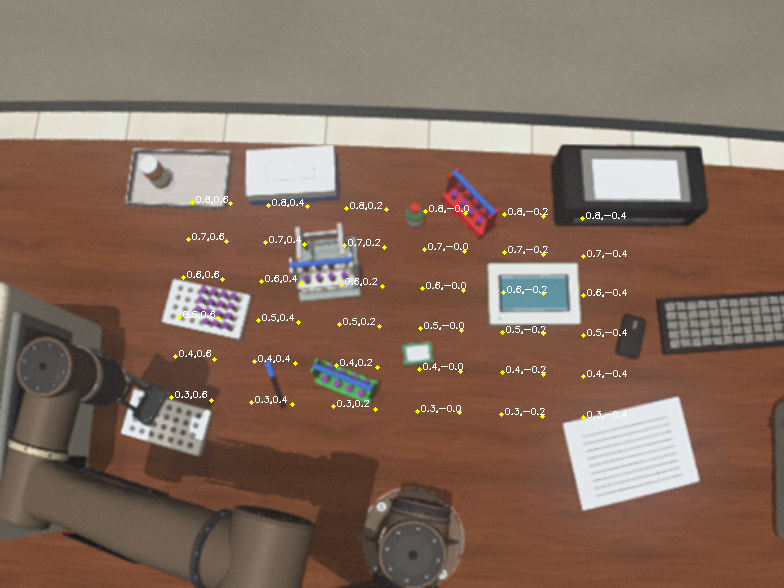

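Call:
carry_out(commands=[[[-3, 4, 2, 0.1], [-3, 8.5, 4, 0.2], [-3, 13, 6, 0.3], [-3, 17.5, 8, 0.4], [-3, 22, 10, 0.5]]], grip=-1)

```text
clock: 0.65
position: [0.4517, 0.4175, 0.2566]
eef_rot: [-0.212, -0.674, -0.212, 0.674]
ft_force: [0.4, -0.5, 1.2]
gripper_width: 0.998
```

```bash
cat >> h.py <<'E'
from scipy.spatial.transform import Rotation as Ro
def rel(target,jawyaw):
    s=state();q=s['eef_rot'];M=Ro.from_quat(np.r_[q[1:],q[0]]).as_matrix()
    d=M.T@(np.array(target)-s['position'])*100
    a=np.arctan2(M[1,2],M[0,2]);dy=(jawyaw-a+np.pi/2)%np.pi-np.pi/2
    print('pos',s['position'].round(4),'jaw',round(a,3),'rel cm',d.round(2),'spin',round(-dy,3),'tilt',M[:,0].round(3),'F',s['ft_force'].round(2),'j',s['joint_positions'].round(3))
E
python3 -c "
from h import *
rel([.609,.233,.256],.147)"
```

```text
pos [0.4517 0.4175 0.2566] jaw -2.531 rel cm [ 0.06 24.13 -2.32] spin 0.463 tilt [-0.  0. -1.] F [ 0.44 -0.54  1.2 ] j [ 1.063  0.244 -0.081 -0.    -1.246 -0.453]
```

Call:
carry_out(commands=[[[0, 4.8, -0.5, 0.1], [0, 9.6, -1, 0.2], [0, 14.4, -1.4, 0.3], [0, 19.2, -1.9, 0.4], [0, 24, -2.3, 0.46]]])

```text
clock: 1.15
position: [0.6089, 0.2345, 0.2564]
eef_rot: [-0.053, -0.705, -0.053, 0.705]
ft_force: [0.1, 1.6, 0.1]
gripper_width: 1.002
```

```bash
python3 - <<'E'
from h import *
import pickle
camera("wrist")
rel([.609,.233,.256],.147)
c=get_calibration("wrist");im=camera("wrist")[:,:,::-1];cv2.imwrite("pics/w1.png",im);pickle.dump(c,open("c1.pkl","wb"))
cv2.imwrite("pics/w1b.png",cv2.resize(im,None,fx=1.4,fy=1.4,interpolation=cv2.INTER_CUBIC))
# predicted bar top outline
C=np.array([.609,.233]);ex=np.array([np.cos(.147),np.sin(.147)]);ey=np.array([-ex[1],ex[0]])
print(proj("wrist",[[*(C+a*ex+b*ey),.192] for a,b in((-.006,-.065),(.006,-.065),(.006,.065),(-.006,.065))],c)*1.4)
E
```

```text
pos [0.6123 0.2294 0.256 ] jaw -2.997 rel cm [-0.01 -0.4   0.27] spin -0.003 tilt [-0.    -0.002 -1.   ] F [ 2.51 -0.71  1.88] j [ 0.657  0.309  0.006  0.002 -1.269 -0.513]
[[406.59952688 180.48091823]
 [378.34422798 180.55044323]
 [380.18007943 448.66939345]
 [404.34443218 448.59791754]]
```

View pics/w1b.png

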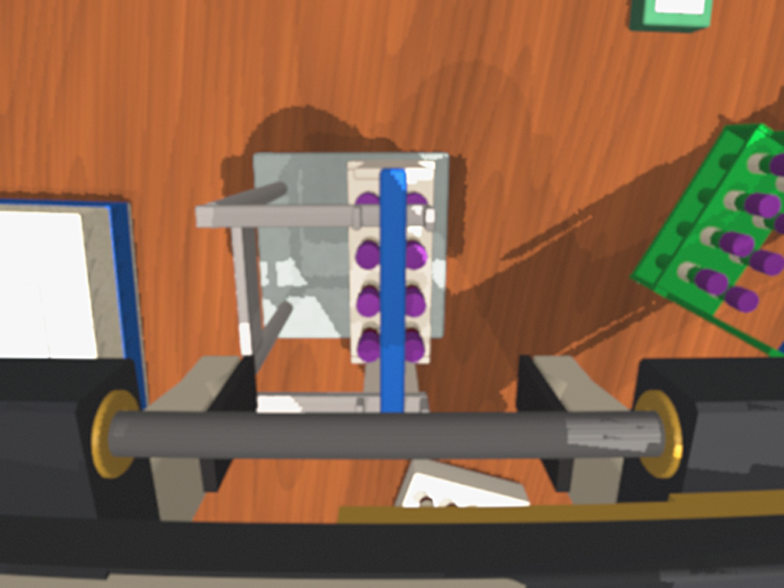

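```bash
python3 - <<'E'
from h import *
import pickle
rel([.609,.233,.166],.147)
c=pickle.load(open("c1.pkl","rb"))
w=onplane("wrist",np.array([(330,216),(330,403)])/1.4,.178,c);print("arms",w)
w=onplane("wrist",np.array([(381,168),(405,168),(381,400),(404,400)])/1.4,.192,c);print("bar",w)
E
```

```text
pos [0.6106 0.2317 0.2557] jaw -2.995 rel cm [ 8.97 -0.17  0.12] spin -0.0 tilt [-0.001 -0.002 -1.   ] F [-0.89  0.93 -0.52] j [ 6.610e-01  3.080e-01  4.000e-03  1.000e-03 -1.269e+00 -5.140e-01]
arms [[0.64428598 0.18947143 0.178     ]
 [0.63349032 0.28423674 0.178     ]]
bar [[0.62407629 0.16425823 0.192     ]
 [0.61405007 0.16279771 0.192     ]
 [0.60879932 0.27147933 0.192     ]
 [0.59786112 0.26989565 0.192     ]]
```

Call:
carry_out(commands=[[[2.5, 0, 0, 0], [5, 0, 0, 0], [7, 0, 0, 0], [8.5, 0, 0, 0], [9, 0, 0, 0]]])

```text
clock: 1.75
position: [0.6068, 0.236, 0.1644]
eef_rot: [-0.055, -0.704, -0.054, 0.706]
ft_force: [0.5, 0.1, 0.3]
gripper_width: 1.001
```

```bash
python3 - <<'E'
from h import *
import pickle
im=camera("wrist")[:,:,::-1]
cv2.imwrite("pics/w2b.png",cv2.resize(im,None,fx=1.4,fy=1.4,interpolation=cv2.INTER_CUBIC))
im=camera("scene")[:,:,::-1][130:300,260:460]
cv2.imwrite("pics/s2b.png",cv2.resize(im,None,fx=3.5,fy=3.5,interpolation=cv2.INTER_CUBIC))
rel([.609,.233,.166],.147)
E
```

```text
pos [0.6075 0.2363 0.1658] jaw -2.987 rel cm [-0.02  0.35 -0.09] spin 0.007 tilt [-0.001 -0.001 -1.   ] F [-0.22 -0.33  0.36] j [ 0.67   0.364 -0.124 -0.    -1.085 -0.515]
```

View pics/w2b.png

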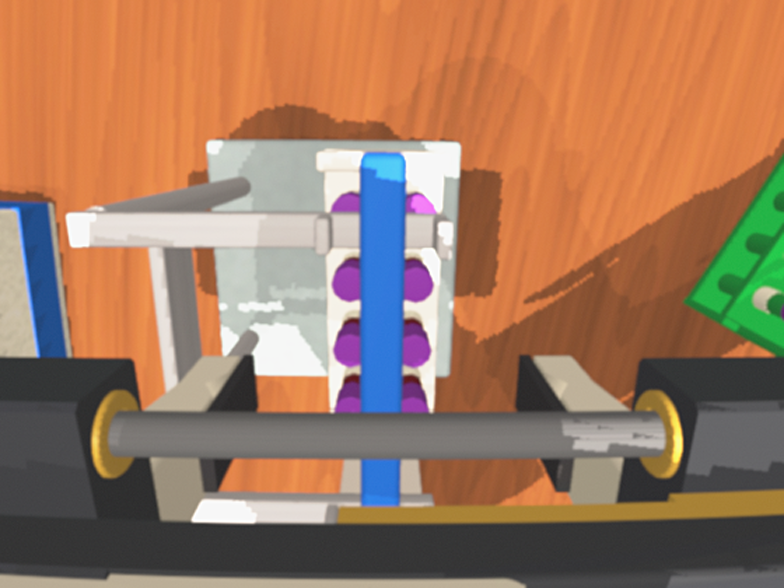

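View pics/s2b.png

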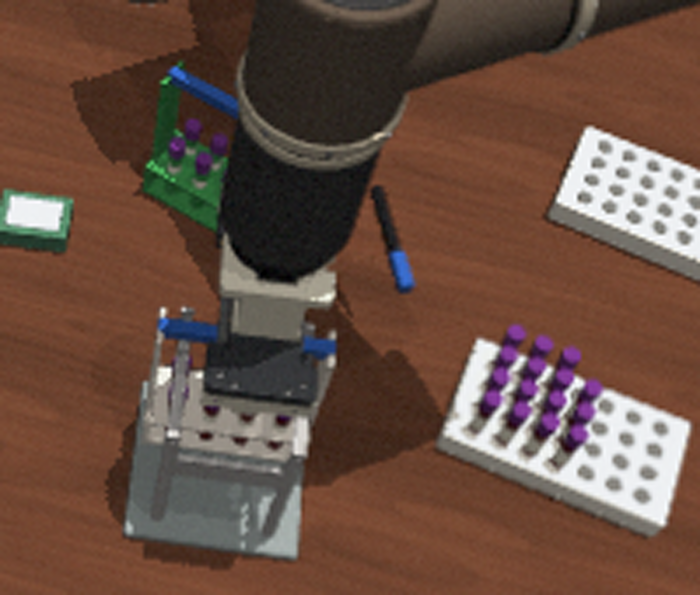

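Call:
carry_out(commands=[[[0, 0.3, 0, 0], [0, 0.3, 0, 0], [0, 0.3, 0, 0], [0, 0.3, 0, 0], [0, 0.3, 0, 0]]], grip=1, newtons=40)

```text
clock: 2.35
position: [0.6086, 0.2333, 0.1669]
eef_rot: [0.054, 0.705, 0.054, -0.705]
ft_force: [0.5, 0.6, -0.4]
gripper_width: 0.607
```

Call:
carry_out(commands=[[[0, 0, 0, 0], [0, 0, 0, 0], [0, 0, 0, 0], [0, 0, 0, 0], [0, 0, 0, 0]]])

```text
clock: 2.85
position: [0.6085, 0.2333, 0.1665]
eef_rot: [-0.054, -0.705, -0.054, 0.705]
ft_force: [-0.7, 0.6, 0.2]
gripper_width: 0.152
```

Call:
carry_out(commands=[[[0, 0, 0, 0], [0, 0, 0, 0], [0, 0, 0, 0], [0, 0, 0, 0], [0, 0, 0, 0]]])

```text
clock: 3.35
position: [0.6086, 0.2333, 0.1666]
eef_rot: [0.054, 0.705, 0.054, -0.705]
ft_force: [1.0, 0.7, -0.4]
gripper_width: 0.133
```

```bash
python3 - <<'E'
from h import *
rel([.609,.233,.201],.147)
E
```

```text
pos [0.6086 0.2333 0.1666] jaw -2.988 rel cm [-3.44  0.04 -0.04] spin 0.007 tilt [ 0.  0. -1.] F [ 1.02  0.68 -0.37] j [ 0.665  0.362 -0.125  0.    -1.084 -0.511]
```

Gripped on the 12 mm bar (opening about 11.7 mm). I'll lift 35 mm and hold.

Call:
carry_out(commands=[[[-0.7, 0, 0, 0], [-1.4, 0, 0, 0], [-2.1, 0, 0, 0], [-2.8, 0, 0, 0], [-3.5, 0, 0, 0]]])

```text
clock: 3.85
position: [0.6085, 0.2333, 0.2024]
eef_rot: [0.054, 0.705, 0.054, -0.705]
ft_force: [0.7, -0.1, -3.7]
gripper_width: 0.133
```

Call:
carry_out(commands=[[[0, 0, 0, 0], [0, 0, 0, 0], [0, 0, 0, 0], [0, 0, 0, 0], [0, 0, 0, 0]]])

```text
clock: 4.35
position: [0.6083, 0.2332, 0.2012]
eef_rot: [-0.054, -0.705, -0.054, 0.705]
ft_force: [-0.8, 0.1, -3.9]
gripper_width: 0.133
```

```bash
python3 - <<'E'
from h import *
im=camera("wrist")[:,:,::-1]
cv2.imwrite("pics/w3b.png",cv2.resize(im,None,fx=1.4,fy=1.4,interpolation=cv2.INTER_CUBIC))
im=camera("scene")[:,:,::-1][130:300,260:460]
cv2.imwrite("pics/s3b.png",cv2.resize(im,None,fx=3.5,fy=3.5,interpolation=cv2.INTER_CUBIC))
rel([.609,.233,.201],.147);print(state()['gripper_width'])
E
```

```text
pos [0.6084 0.2332 0.2013] jaw -2.988 rel cm [ 0.03  0.03 -0.06] spin 0.007 tilt [-0. -0. -1.] F [-0.51 -0.28 -3.98] j [ 0.665  0.337 -0.079  0.    -1.155 -0.511]
0.13142518261729064
```

View pics/w3b.png

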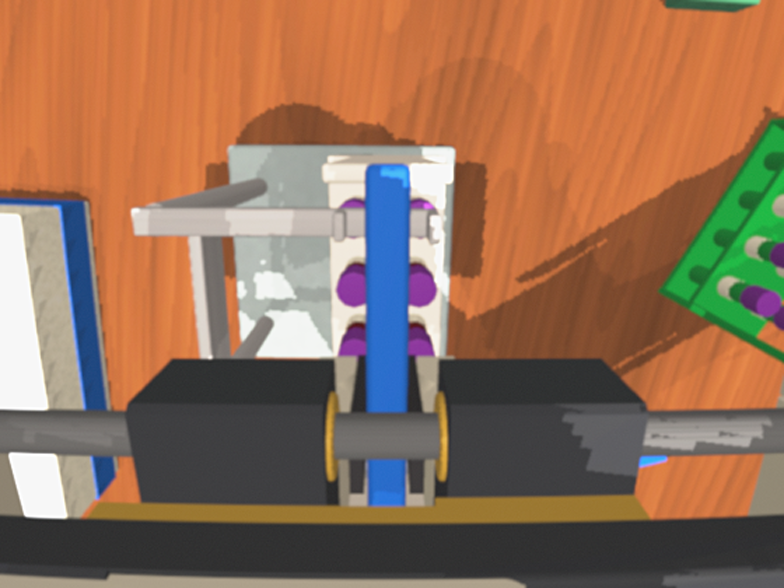

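View pics/s3b.png

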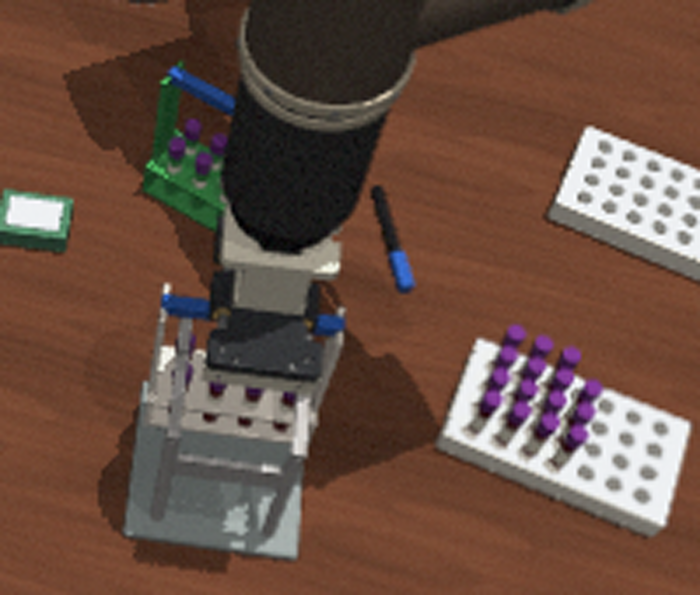

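Lifted: the force reads 3.9 N, about 0.4 kg, which is the whole carrier's weight. The wrist view shows the bar level and clear of the hook arm near (240,222). Next I'll draw it off along tool +z, which is stand −x.

Call:
carry_out(commands=[[[0, 0, 1, 0], [0, 0, 2.5, 0], [0, 0, 4.5, 0], [0, 0, 6.5, 0], [0, 0, 8, 0]]])

```text
clock: 4.95
position: [0.5277, 0.2205, 0.2016]
eef_rot: [-0.054, -0.705, -0.054, 0.705]
ft_force: [-0.2, -0.1, -4.0]
gripper_width: 0.133
```

Call:
carry_out(commands=[[[-1, 0, 0, 0], [-3, 0, 0, 0], [-5, 0, 0, 0], [-7, 0, 0, 0], [-8, 0, 0, 0]]])

```text
clock: 5.45
position: [0.5301, 0.2213, 0.2841]
eef_rot: [0.054, 0.706, 0.055, -0.704]
ft_force: [1.0, 0.4, -3.4]
gripper_width: 0.131
```

```bash
python3 - <<'E'
from h import *
im=camera("scene")[:,:,::-1]
cv2.imwrite("pics/s4b.png",cv2.resize(im,None,fx=1.4,fy=1.4,interpolation=cv2.INTER_CUBIC))
rel([.5932,-.267,.282],.052);print(state()['gripper_width'])
E
```

```text
pos [0.5303 0.2214 0.2849] jaw -2.987 rel cm [ 0.2  49.23  1.29] spin 0.102 tilt [ 0.004  0.002 -1.   ] F [ 1.15  0.78 -1.53] j [ 7.360e-01  1.590e-01 -1.260e-01  1.000e-03 -1.282e+00 -5.820e-01]
0.13210672206036536
```

View pics/s4b.png

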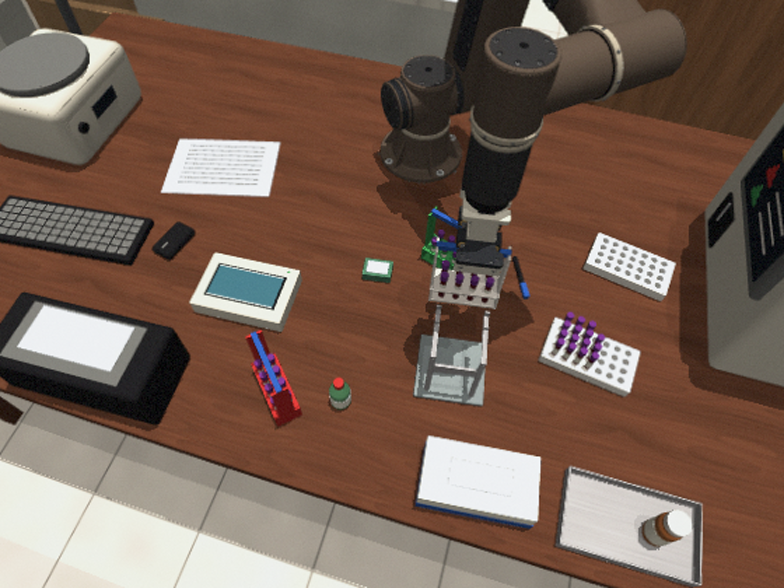

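The scene view shows the carrier clear of the stand and upright. I'll move it gently to the reader.

Call:
carry_out(commands=[[[0, 1, 0, 0], [0, 3, 0, 0], [0, 6, 0, 0], [0, 9, 0.2, 0], [0, 12, 0.3, 0.02]]])

```text
clock: 6.0
position: [0.5441, 0.1002, 0.2801]
eef_rot: [-0.048, -0.705, -0.047, 0.706]
ft_force: [0.1, -0.0, -3.7]
gripper_width: 0.132
```

Call:
carry_out(commands=[[[0, 3, 0, 0], [0, 6, 0, 0], [0, 9, 0, 0], [0, 12, 0, 0], [0, 15, 0.3, 0.04]]])

```text
clock: 6.5
position: [0.5613, -0.0488, 0.28]
eef_rot: [-0.033, -0.706, -0.033, 0.707]
ft_force: [0.5, 0.5, -4.5]
gripper_width: 0.133
```

```bash
python3 - <<'E'
from h import *
rel([.5932,-.267,.282],.052);print(state()['gripper_width'])
E
```

```text
pos [ 0.5613 -0.0488  0.28  ] jaw -3.048 rel cm [-0.2  22.02 -1.14] spin 0.042 tilt [-0.002 -0.    -1.   ] F [ 0.48  0.53 -4.48] j [ 0.26   0.146 -0.152 -0.    -1.275 -0.167]
0.1334145844443291
```

Call:
carry_out(commands=[[[0, 3, -0.2, 0.01], [0, 6, -0.4, 0.02], [0, 9, -0.5, 0.03], [0, 12, -0.6, 0.04], [0, 15, -0.8, 0.04]]])

```text
clock: 7.0
position: [0.583, -0.1973, 0.28]
eef_rot: [-0.019, -0.706, -0.019, 0.708]
ft_force: [-0.6, 0.1, -2.8]
gripper_width: 0.134
```

Call:
carry_out(commands=[[[0, 2.5, -0.1, 0], [0, 4.5, -0.2, 0], [0, 6, -0.3, 0], [0, 7, -0.3, 0], [0, 7, -0.3, 0]]])

```text
clock: 7.5
position: [0.5903, -0.2664, 0.2807]
eef_rot: [-0.019, -0.706, -0.019, 0.707]
ft_force: [0.4, 0.6, -3.4]
gripper_width: 0.13
```

Call:
carry_out(commands=[[[0, 0, 0, 0], [0, 0, 0, 0], [0, 0, 0, 0], [0, 0, 0, 0], [0, 0, 0, 0]]])

```text
clock: 8.0
position: [0.5908, -0.265, 0.2817]
eef_rot: [0.019, 0.707, 0.019, -0.707]
ft_force: [0.1, 0.1, -2.8]
gripper_width: 0.135
```

```bash
python3 - <<'E'
from h import *
import pickle
rel([.5932,-.267,.222],.052);print(state()['gripper_width'])
c=get_calibration("wrist");pickle.dump(c,open("c5.pkl","wb"))
for n in("wrist","scene","top"):
    im=camera(n)[:,:,::-1];cv2.imwrite(f"pics/{n}5.png",im)
    cv2.imwrite(f"pics/{n}5b.png",cv2.resize(im,None,fx=1.4,fy=1.4,interpolation=cv2.INTER_CUBIC))
E
```

```text
pos [ 0.5908 -0.265   0.2817] jaw -3.087 rel cm [ 5.97  0.21 -0.23] spin 0.003 tilt [ 0. -0. -1.] F [ 0.08  0.06 -2.84] j [-0.121  0.286  0.032 -0.    -1.317  0.176]
0.1354075057796866
```

View pics/wrist5b.png

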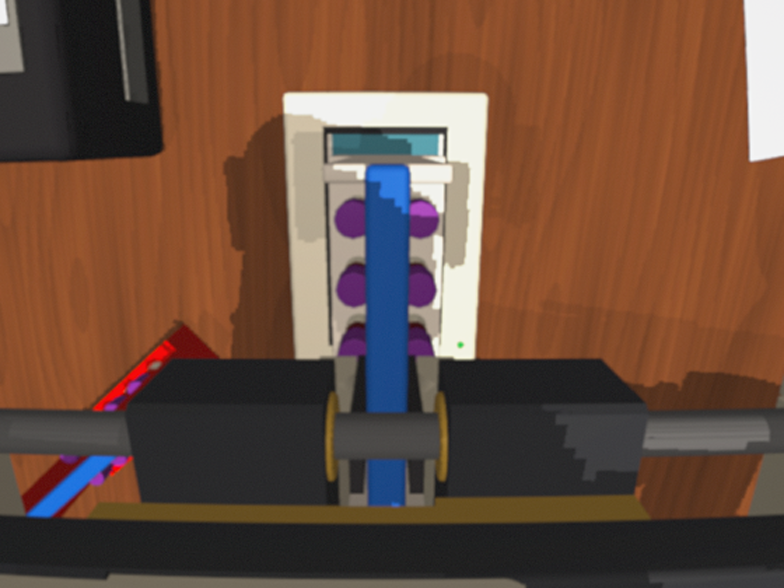

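View pics/scene5b.png

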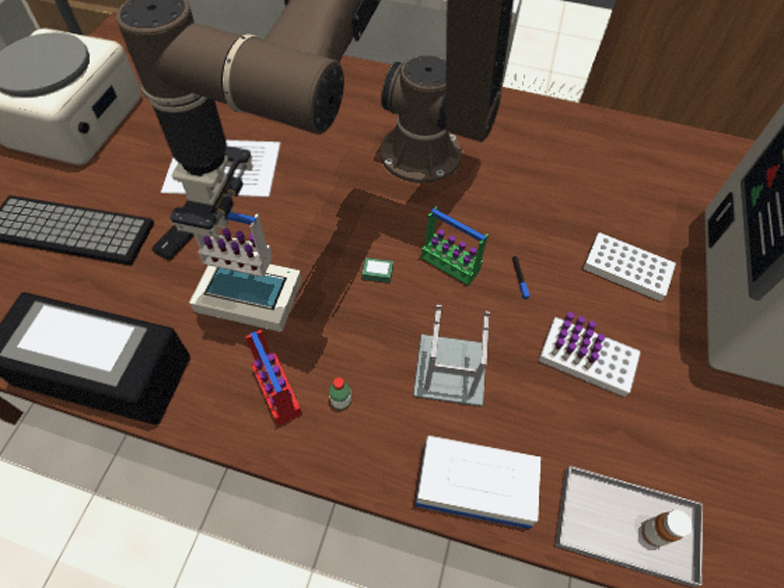

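View pics/top5b.png

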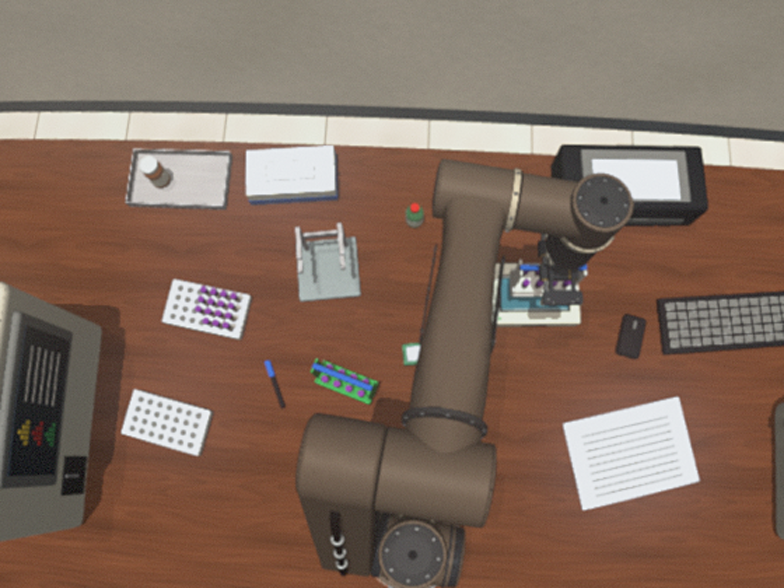

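The carrier is level over the reader. I'll lower it about 59 mm with the small correction.

Call:
carry_out(commands=[[[1.2, 0.1, -0.1, 0], [2.4, 0.2, -0.2, 0], [3.6, 0.2, -0.2, 0], [4.8, 0.2, -0.2, 0], [5.6, 0.2, -0.2, 0]]])

```text
clock: 8.65
position: [0.5922, -0.2672, 0.2235]
eef_rot: [-0.019, -0.706, -0.019, 0.708]
ft_force: [0.5, 0.7, -3.1]
gripper_width: 0.134
```

Call:
carry_out(commands=[[[0.2, 0, 0, 0], [0.3, 0, 0, 0], [0.3, 0, 0, 0], [0.3, 0, 0, 0], [0.3, 0, 0, 0]]])

```text
clock: 9.15
position: [0.593, -0.2674, 0.2231]
eef_rot: [0.019, 0.707, 0.019, -0.707]
ft_force: [-0.1, -0.3, -4.3]
gripper_width: 0.131
```

Call:
carry_out(commands=[[[0, 0, 0, 0], [0, 0, 0, 0], [0, 0, 0, 0], [0, 0, 0, 0], [0, 0, 0, 0]]])

```text
clock: 9.65
position: [0.5928, -0.2673, 0.2225]
eef_rot: [-0.019, -0.707, -0.019, 0.707]
ft_force: [0.3, -0.2, -3.2]
gripper_width: 0.134
```

```bash
python3 - <<'E'
from h import *
rel([.5932,-.267,.2225],.052);print(state()['gripper_width'],abs(state()['dq']).max())
c=get_calibration("wrist")
im=camera("wrist")[:,:,::-1];cv2.imwrite("pics/w6.png",im)
im2=cv2.resize(im,None,fx=1.4,fy=1.4,interpolation=cv2.INTER_CUBIC)
def box(n,im,C,yaw,k,off=(0,0)):
    ex=np.array([np.cos(yaw),np.sin(yaw)]);ey=np.array([-ex[1],ex[0]])
    for hx,hy,z,col in((.04,.08,.046,(0,255,255)),(.006,.07,.248,(0,255,0)),(.028,.07,.086,(255,0,255))):
        p=proj(n,[[*(C+a*hx*ex+b*hy*ey),z] for a,b in((-1,-1),(1,-1),(1,1),(-1,1))],c if n=="wrist" else None)
        cv2.polylines(im,[((p-off)*k).astype(int)],True,col,1)
C=np.array([.5932,-.267])
box("wrist",im2,C,.052,1.4);cv2.imwrite("pics/w6b.png",im2)
im=camera("scene")[:,:,::-1][120:250,110:230]
im=cv2.resize(im,None,fx=5,fy=4.5*5/4.5,interpolation=cv2.INTER_CUBIC)[:600]
cv2.imwrite("pics/s6a.png",im)
box("scene",im,C,.052,5,(110,120));cv2.imwrite("pics/s6b.png",im)
E
```

```text
pos [ 0.5928 -0.2673  0.2225] jaw -3.088 rel cm [ 0.   -0.03 -0.04] spin 0.002 tilt [-0.  0. -1.] F [ 0.33 -0.17 -3.18] j [-0.124  0.321 -0.052  0.    -1.197  0.178]
0.13421697133541519 0.0019857291010143387
```

View pics/w6b.png

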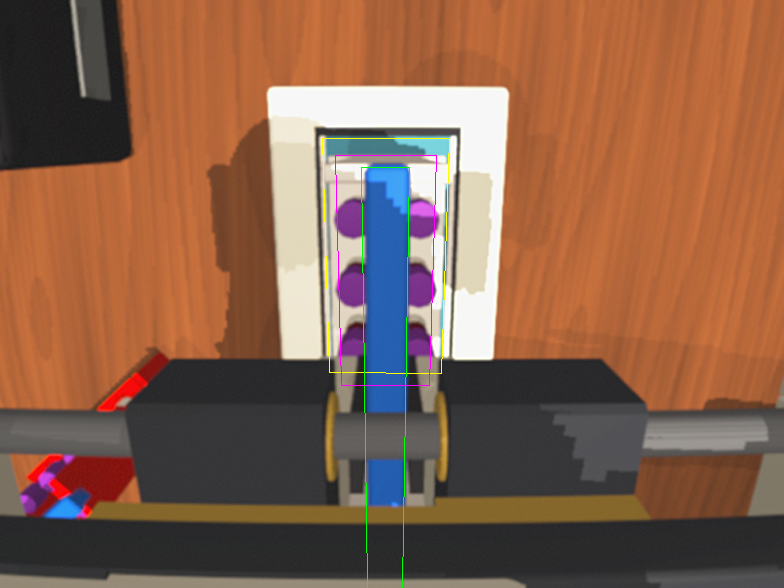

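View pics/s6b.png

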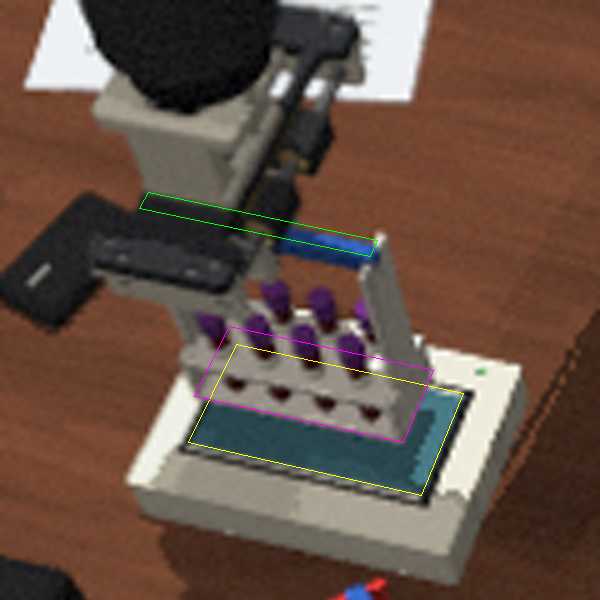

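The overlays agree with the pictures to a few mm. In the wrist view the bar sits inside its predicted outline at columns 365–410. In the scene view the carrier's lower front edge is at the predicted underside, and the window frame surrounds the predicted window. Handing in.

```bash
python3 -c "
from station import *
print(job_done(),state()['clock'])"
```

```text
the job is handed in; nothing more can be done
the job is handed in; nothing more can be done
```

I lifted the carrier 35 mm by its blue bar, drew it 80 mm off the hooks, carried it to the reader and lowered it over the window. It was still held in the air when I handed in, at about 10 s; no verdict was reported.

Last checks before handing in:
- **Position:** the tool was within 1 mm of the measured window centre. The scene and top cameras agreed on that centre to about 2 mm.
- **Height:** the underside was about 40 mm above the glass, worked out from the tool height and the grasp on the bar. The overlay on the scene picture agreed to within a few mm.
- **Alignment:** the long side was within about 0.01 rad of the window's, with no visible tilt and the arm at rest.
- **Grip:** the opening stayed steady at the bar's width. The force reading showed only the carrier's weight, between 2.8 and 4.5 N because the sensor is noisy.
- **Bystanders:** the bench objects in view looked unmoved in the pictures. I judged this by eye and did not measure it.

No check failed.

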